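# Tighten the water pump's clamp bolt with a ratchet wrench

## Task

The ratchet wrench on the water pump's clamp bolt is still set to loosen. Tip its little direction lever right over to the other side, swing the handle counter-clockwise (seen from above) by about 40 degrees to feel that it free-wheels and the bolt stays put, then swing it clockwise by about 75 degrees so that the bolt is tightened by at least an eighth of a turn. Let go, and do not loosen the bolt on the way.

Things in the scene. Friction and masses are not known exactly. Their poses are not given: they have to be found in the camera images.
- lever_tip (a point): Top centre of the direction lever: steel paddle 8 thick, 22 wide, 28 mm tall, on a stem over the middle of the wrench's round head (58 mm across), on the bolt's axis. It tips about a line along the handle, 50 mm below this point, 4 mm above the head. It starts leaning 23 deg to the handle's counter-clockwise side (loosen), stays where put; 1.5 N moves it. Axes: z up the lever, -y along the handle.
- handle_grip (a point): Centre of the wrench handle's grip, a level black rubber bar 22 mm thick, 70 mm long (35 each way), 126 mm over the bar top. Axes: -y outward along the handle, z up, x to its counter-clockwise side; the bolt's vertical axis lies 105 mm off towards +y. It swings level about that axis; room at start: 37 deg or more clockwise, 45 counter-clockwise. The fixed pump beneath ends 15 mm below it.
- direction_lever (a joint): Tilt of the direction lever, rad. About -0.4: leans to the handle's counter-clockwise side (drives the bolt counter-clockwise, loosening; free-wheels clockwise). About +0.4: leans to the clockwise side (drives clockwise, tightening; free-wheels counter-clockwise). Its tip travels about 39 mm in all.
- bolt (a joint): Turn of the clamp bolt, rad: 0 at the start, positive clockwise seen from above (tighter). Driving it takes about 3 N at the handle grip, free-wheeling under 1.5 N. After each change of swing direction the handle moves up to 18 degrees before the next ratchet tooth takes the bolt along.

How it is judged:
By the outcome, as a careful person would: the job done as asked, in the order asked, and still so for the second after the job is handed in, with the robot touching nothing.
It also fails if it takes over 51 s, if anything falls off the work surface, if the arm or the gripper's body presses on something with over 40 N, if the wrist force passes 120 N, or if a joint passes its speed limit or range.

## Robot

A 6-joint arm with a two-finger parallel gripper is mounted at the origin on the work surface. World frame = base frame: x ahead of the robot, y to its left, z up, the work surface at z = 0. Lengths are in m, angles in rad, forces in N, time in s.
With the tool pointing down it reaches from about 0.375 to 0.9 m from the base axis. Payload 3.1 kg.
Tool frame: the origin (TCP) lies on the mounting face of the last link; the fingertips stand 182 mm ahead of it and the grasp point (between the pads) lies 164 mm ahead of it; z points along the fingers, y is the direction in which the jaws open and shut (so a half turn about z gives the same grasp; the last joint's range is limited). The gripper opens to 87 mm and grips with 3 to 60 N. Pads are 19 mm wide; open, the fingers measure 117 mm over their backs; the gripper's body (75 mm by 190 mm) begins 51 mm behind the grasp point.
Start: joints at [-1.411, 0.527, 1.433, -0, 1.181, -0.178], TCP at [0.208, -0.589, 0.405] pointing down, gripper open.
Joint ranges: [-3.08, 3.08], [-0.75, 2.2], [0.22, 2.44], [-1.43, 4.57], [0, 2.65], [-2.85, 2.85]. Speed limits (rad/s): [2.79, 2.79, 3.14, 3.14, 3.14, 3.14].

## Interface

Orientations are given as a unit quaternion [x, y, z, w].
In Python, from rig import robot, camera, camera_model gives the robot as it stands.
- The arm moves only by the tool drive_tool, never from a script. Its argument "plan" is a list that holds one entry, the list of rows, each a list of 6 numbers: the shift along the world's x, y, z in units of 2.5 cm (1.0 is 2.5 cm), then the turn, a rotation vector about the world's x, y, z in units of 6 degrees (1.0 is 6 degrees). A call has 1 to 8 rows; each row shifts and turns the commanded pose from where the row before left it; what a row does not reach is not made up. A row lasts 1/8 s, in which the tool goes at most 62.5 mm and 10.7 degrees, less where a joint would pass 70% of its speed; a pose out of reach is approached as far as the arm can. A call with a number of a shift or a turn outside -1 to 1 is refused whole. A call with a gripper value outside its range is refused whole. "grip" is the closure, from 0 (fully open) to 1 (shut), set as the call begins (left out, the last holds). The fingers move at their own pace and stop on an object; "force" is the grip in N (left out, the last holds). Time passes only in rows, so rows that do not move let the fingers close. It gives the time, the measured TCP pose, the force and the opening at its end, in the units of the state.
- robot.get_obs(): the state, without advancing time (a new reading comes with each control period).
- camera(name): name is "side" or "top" or "wrist"; returns the picture (400x640x3 uint8, red, green, blue); there is no depth.
- camera_model(name): a dict with "K" (3x3 intrinsics, pixels), "k1" (the pictures are not rectified: a ray, as slopes to the right and down, at radius r is drawn at 1 + k1 r^2 times it, then the intrinsics apply), "world_to_cam" (4x4, takes a point from world to camera coordinates); the wrist camera has in their place "tool_from_camera" (4x4, takes a point from camera to tool coordinates, whose origin is the TCP and whose axes are the flange's). Camera axes: x right, y up, looking along -z (the intrinsics and any distortion apply to the point x, -y, -z); pixel columns grow to the right and rows downward; lengths in m; the calibration is good to about 2 mm. A picture is of the moment at which its call begins: read the wrist's pose just before it. camera_model takes no time and is no camera call.
- robot.hand_in(): hands the job in, once; it reports no verdict.
The state is a dict: "time": time; "q": joint angles; "joint_velocities": joint speeds; "joint_torque": joint torques, N m; "position": TCP position; "tool_rot": TCP orientation; "ft_force": force on the tool from outside, world axes, zero at the start; "moment": the same for the moment, N m; "grip_width": finger opening in m.
Only numpy, scipy, OpenCV 4.12 (cv2) and the standard library are available. Lean on these libraries where they do the work, as an engineer would, in place of code of your own. Each camera call takes 0.05 s, during which the arm holds its last target.

## Working session

There is one attempt and no reset: what is moved stays moved. The work goes in short steps, Python scripts to look and compute and a tool call to move; the robot and the scene stay as the last step left them, time stands still between calls to the robot, and variables do not carry over. Pictures are saved under pics/ and viewed, and the job is handed in when it is done.

Besides the shell and the picture viewer there is one more tool, called after "Request:" as a command line: name --argument value ..., lists and objects as JSON in quotes. drive_tool: Moves the arm, as the interface text tells. Shifts and turns lie within -1 to 1; 1 stands for 2.5 cm of shift or 6 degrees of turn. Its arguments: {"type":"object","properties":{"plan":{"type":"array","items":{"type":"array","items":{"type":"array","items":{"type":"number","minimum":-1,"maximum":1}}}},"grip":{"type":"number"},"force":{"type":"number"}},"required":["plan"]}

```bash
mkdir -p pics; ls
python3 - <<'E'
from rig import robot,camera,camera_model
import cv2
print(robot.get_obs())
for n in ["side","top","wrist"]:
    cv2.imwrite(f"pics/{n}0.png",camera(n)[:,:,::-1]); print(n,camera_model(n))
E
```

```text
pics
{'time': 0.0, 'q': array([-1.41046708e+00,  5.28439181e-01,  1.43387838e+00,  1.40649751e-05,
        1.18140018e+00, -1.78514340e-01]), 'joint_velocities': array([-1.05698321e-05, -1.36255156e-03,  1.89036487e-03,  9.58868194e-04,
        6.70850472e-04, -7.30385537e-04]), 'joint_torque': array([ 4.94746528e-04, -4.40039492e+01, -1.76596284e+01,  6.34386158e-02,
        5.83374419e-02, -1.70218541e-04]), 'position': array([ 0.20771378, -0.58911481,  0.40379541]), 'tool_rot': array([ 9.85682319e-01,  1.68609716e-01,  1.61639941e-05, -1.06243887e-03]), 'ft_force': array([-0.05205045,  0.35481172,  0.64014387]), 'moment': array([ 0.00650296, -0.01316823,  0.00429715]), 'grip_width': 0.087159356065696}
side {'K': array([[379.88410353,   0.        , 321.21264151],
       [  0.        , 379.88410353, 203.97053821],
       [  0.        ,   0.        ,   1.        ]]), 'k1': -0.020318608023271508, 'world_to_cam': array([[-0.70435257, -0.70983967,  0.00388634,  0.45601762],
       [ 0.33980118, -0.33235756,  0.87981454, -0.33801156],
       [-0.6232356 ,  0.62102021,  0.47530125, -0.430
[... 383 characters left out ...]
38 , -0.57292259],
       [-0.11024901, -0.01339172,  0.99381377, -0.7793234 ],
       [ 0.        ,  0.        ,  0.        ,  1.        ]])}
wrist {'K': array([[327.60517602,   0.        , 316.33493651],
       [  0.        , 327.60517602, 201.65162921],
       [  0.        ,   0.        ,   1.        ]]), 'k1': -0.042119467875422784, 'tool_from_camera': array([[ 3.23753553e-04,  9.54068894e-01,  2.99587116e-01,
         8.23476550e-02],
       [ 9.99999943e-01, -3.38826815e-04, -1.63361512e-06,
         7.46476122e-05],
       [ 9.99495671e-05,  2.99587100e-01, -9.54068949e-01,
         2.02181815e-02],
       [ 0.00000000e+00,  0.00000000e+00,  0.00000000e+00,
         1.00000000e+00]])}
```

View pics/side0.png

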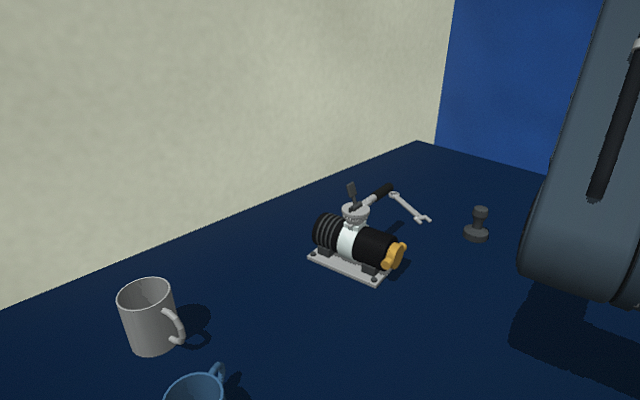

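View pics/top0.png

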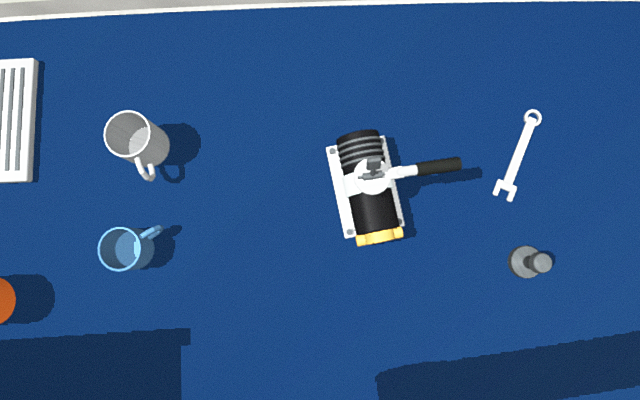

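View pics/wrist0.png

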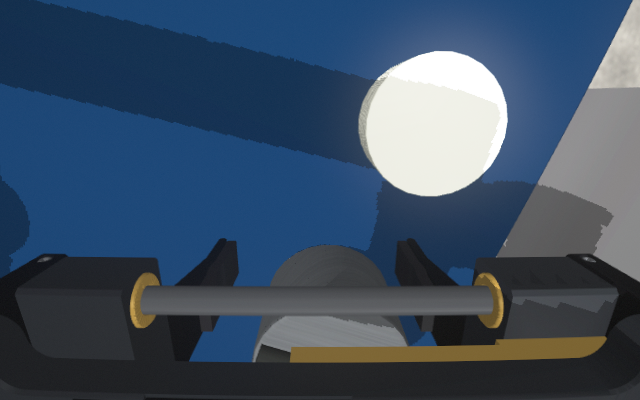

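The top view shows the pump, with the head near (372,175) and the black grip at about (418–460,165). The side view shows the head at (355,213), the lever tip at (351,184) and the grip near (380,192). I'll zoom in on these.

Run:
```python
import cv2
a=cv2.imread("pics/side0.png")[160:300,290:450]; cv2.imwrite("pics/s0z.png",cv2.resize(a,None,fx=5,fy=4.2857 and 5,interpolation=cv2.INTER_CUBIC)[:600])
a=cv2.imread("pics/top0.png")[120:250,320:480]; cv2.imwrite("pics/t0z.png",cv2.resize(a,None,fx=5,fy=5,interpolation=cv2.INTER_CUBIC)[:600])
```

```text
(no output)
```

View pics/s0z.png

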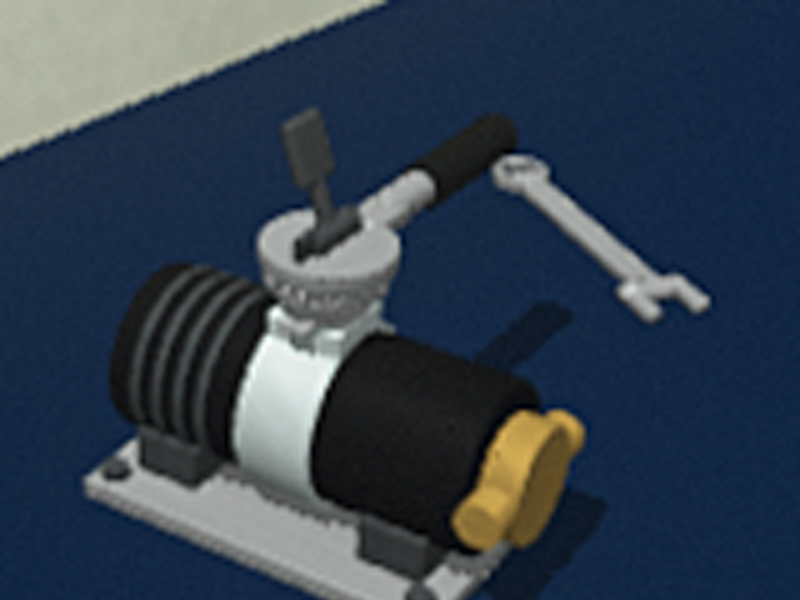

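View pics/t0z.png

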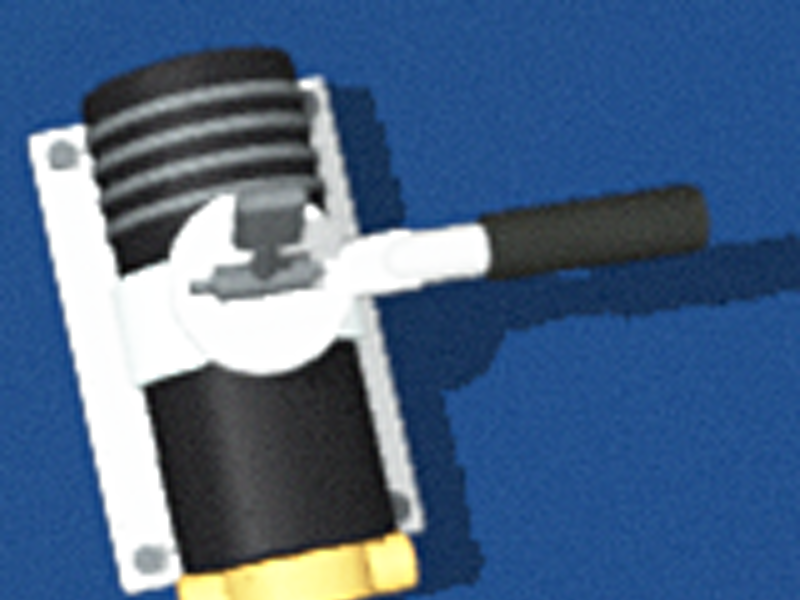

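```bash
cat > h.py <<'E'
import numpy as np,cv2
from rig import robot,camera,camera_model
from scipy.optimize import least_squares
def proj(n,P,T=None):
    m=camera_model(n)
    W=m['world_to_cam'] if T is None else T
    p=W[:3,:3]@np.asarray(P)+W[:3,3]; a=np.array([p[0],-p[1]])/(-p[2]); a=a*(1+m['k1']*(a@a))
    K=m['K']; return np.array([K[0,0]*a[0]+K[0,2],K[1,1]*a[1]+K[1,2]])
def wristT():
    from scipy.spatial.transform import Rotation as R
    o=robot.get_obs(); T=np.eye(4);T[:3,:3]=R.from_quat(o['tool_rot']).as_matrix();T[:3,3]=o['position']
    return np.linalg.inv(T@camera_model('wrist')['tool_from_camera'])
def tri(obs): # list (name,px)
    r=least_squares(lambda P:np.concatenate([proj(n,P)-u for n,u in obs]),[0.5,0,0.1]); return r.x,np.abs(r.fun).max()
def atz(n,u,z,T=None):
    r=least_squares(lambda p:proj(n,[p[0],p[1],z],T)-u,[0.55,-0.1]); return np.array([*r.x,z])
E
python3 - <<'E'
from h import *
s=lambda x,y:np.array([290+x/5,160+y/5])-.4
t=lambda x,y:np.array([320+x/5,120+y/5])-.4
for k,a,b in [("head",(329,248),(262,283)),("near",(424,190),(488,246)),("far",(504,133),(700,216)),("tip",(302,115),(270,186))]:
    print(k,tri([("side",s(*a)),("top",t(*b))]))
E
```

```text
head (array([ 0.59406543, -0.04489562,  0.12565636]), np.float64(0.34086863849933025))
near (array([ 0.60360963, -0.11713074,  0.12254066]), np.float64(0.2796508541799767))
far (array([ 0.61068029, -0.18387227,  0.12503932]), np.float64(0.4420151726837389))
tip (array([ 0.613088  , -0.04303873,  0.179642  ]), np.float64(0.8781407657060072))
```

Request:
drive_tool --plan '[[[0.7, 1, 0, 0, 0, 0.6], [0.7, 1, 0, 0, 0, 0.6], [0.7, 1, 0, 0, 0, 0.6], [0.7, 1, 0, 0, 0, 0.6], [0.7, 1, 0, 0, 0, 0.6], [0.7, 1, 0, 0, 0, 0.6], [0.7, 1, 0, 0, 0, 0.6], [0.7, 1, 0, 0, 0, 0.6]]]' --grip 0

```text
time: 1.15
position: [0.3482, -0.3885, 0.4045]
tool_rot: [0.912, 0.409, 0.0, -0.0]
ft_force: [0.4, -0.3, 0.2]
grip_width: 0.0869
```

Request:
drive_tool --plan '[[[0.7, 1, 0, 0, 0, 0.6], [0.7, 1, 0, 0, 0, 0.6], [0.7, 1, 0, 0, 0, 0.6], [0.7, 1, 0, 0, 0, 0.6], [0.7, 1, 0, 0, 0, 0.6], [0.7, 1, 0, 0, 0, 0.6], [0.7, 1, 0, 0, 0, 0.6], [0.7, 1, 0, 0, 0, 0.6]]]'

```text
time: 2.15
position: [0.4882, -0.1885, 0.4045]
tool_rot: [0.782, 0.623, -0.0, -0.0]
ft_force: [0.2, -0.0, 0.5]
grip_width: 0.0865
```

Request:
drive_tool --plan '[[[0.76, 0.96, 0, 0, 0, 0.57], [0.76, 0.96, 0, 0, 0, 0.57], [0.76, 0.96, 0, 0, 0, 0.57], [0.76, 0.96, 0, 0, 0, 0.57], [0.76, 0.96, 0, 0, 0, 0.57], [0.76, 0.96, 0, 0, 0, 0.57], [0, 0, 0, 0, 0, 0], [0, 0, 0, 0, 0, 0]]]'

```text
time: 3.15
position: [0.6013, -0.0456, 0.4043]
tool_rot: [0.659, 0.752, -0.001, -0.0]
ft_force: [-0.9, -0.2, -0.6]
grip_width: 0.0867
```

Run:
```python
from h import *
T=wristT(); I=camera("wrist")[:,:,::-1].copy(); cv2.imwrite("pics/w1.png",I)
S=camera("side")[:,:,::-1]; cv2.imwrite("pics/s1.png",cv2.resize(S[120:300,240:480],None,fx=3.3,fy=3.3))
for P in [[.594,-.045,.126],[.613,-.043,.176],[.607,-.15,.12],[.6107,-.184,.12]]: print(P,proj("wrist",P,T))
print(robot.get_obs())
```

```text
[0.594, -0.045, 0.126] [308.55347301 201.57623323]
[0.613, -0.043, 0.176] [334.76494457 224.24114012]
[0.607, -0.15, 0.12] [308.60675886 306.68830828]
[0.6107, -0.184, 0.12] [308.06699758 336.39547185]
{'time': 3.25, 'q': array([-2.61733735e-01,  4.97954088e-01,  1.48989109e+00, -3.93715683e-04,
        1.15472309e+00, -3.91767203e-01]), 'joint_velocities': array([-0.00422477, -0.0044852 ,  0.0004889 ,  0.00263975,  0.00073594,
       -0.00066263]), 'joint_torque': array([ 3.05197248e-01, -4.21440411e+01, -1.73082125e+01,  6.38630753e-02,
        6.48616673e-02,  3.53190180e-04]), 'position': array([ 0.6011615 , -0.04617076,  0.4045484 ]), 'tool_rot': array([ 6.59611431e-01,  7.51606606e-01, -3.77390093e-04, -3.57693761e-04]), 'ft_force': array([-0.04579427, -0.15922828,  0.26462205]), 'moment': array([ 0.02630694, -0.12508044, -0.00799243]), 'grip_width': 0.08733315751627525}
```

View pics/w1.png

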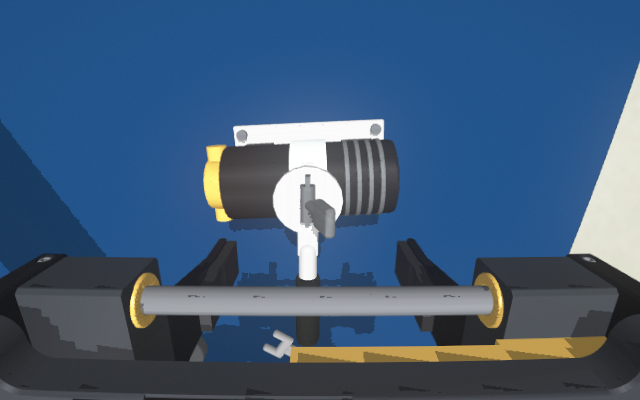

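View pics/s1.png

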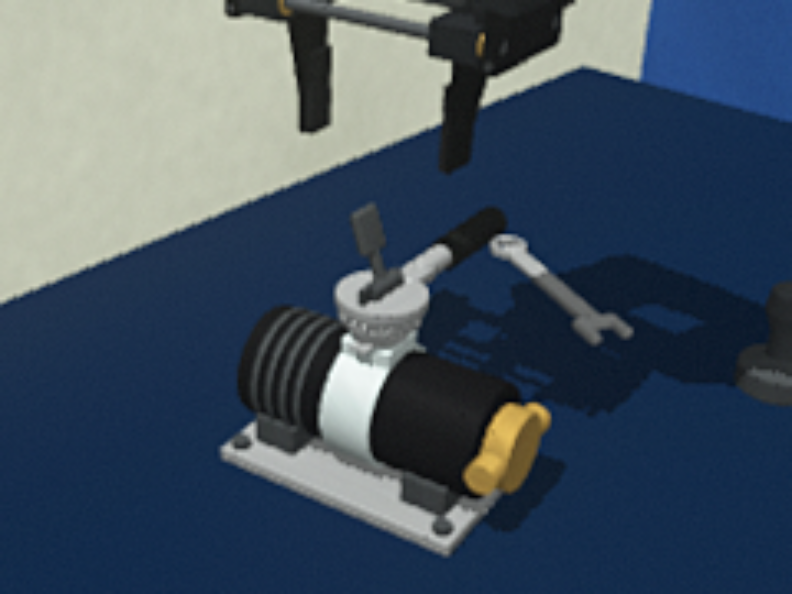

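The wrist view puts the head centre at (307,200), against a predicted (308.5,201.6), so the measurement holds. The fingers straddle the lever, so next I descend and push it toward -x.

Request:
drive_tool --plan '[[[0, 0, -0.9, 0, 0, 0], [0, 0, -0.9, 0, 0, 0], [0, 0, -0.9, 0, 0, 0], [0, 0, 0, 0, 0, 0], [-0.4, 0, 0, 0, 0, 0], [-0.4, 0, 0, 0, 0, 0], [0, 0, 0, 0, 0, 0]]]'

```text
time: 4.12
position: [0.5808, -0.0454, 0.3381]
tool_rot: [0.659, 0.752, 0.0, 0.0]
ft_force: [-0.3, 0.4, 0.5]
grip_width: 0.0869
```

Request:
drive_tool --plan '[[[-0.25, 0, 0, 0, 0, 0], [-0.25, 0, 0, 0, 0, 0], [-0.25, 0, 0, 0, 0, 0], [-0.25, 0, 0, 0, 0, 0], [-0.2, 0, 0, 0, 0, 0], [0, 0, 0, 0, 0, 0]]]'

```text
time: 4.88
position: [0.5513, -0.0455, 0.3373]
tool_rot: [0.659, 0.752, -0.0, -0.0]
ft_force: [1.9, -1.8, 0.6]
grip_width: 0.0867
```

Run:
```python
from h import *
S=camera("side")[:,:,::-1]; cv2.imwrite("pics/s2.png",cv2.resize(S[120:300,240:480],None,fx=3.3,fy=3.3))
o=robot.get_obs();print(o['position'],o['ft_force'],o['moment'])
```

```text
[ 0.55138545 -0.04541608  0.33712561] [1.71854955e+00 1.09264701e-01 1.23860038e-03] [ 0.0079673  -0.33391619 -0.02417809]
```

View pics/s2.png

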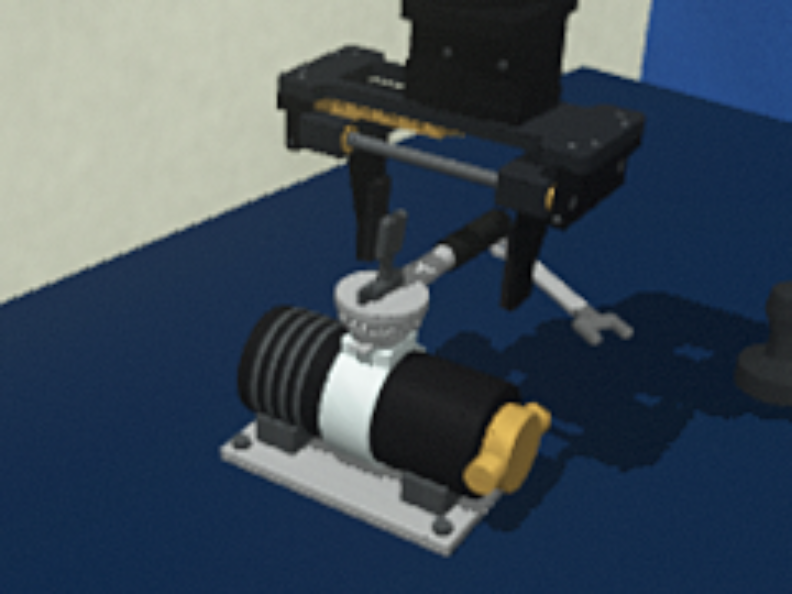

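The lever is in contact and past upright. I'll continue in fine steps.

Request:
drive_tool --plan '[[[-0.12, 0, 0, 0, 0, 0], [-0.12, 0, 0, 0, 0, 0], [-0.08, 0, 0, 0, 0, 0], [0, 0, 0, 0, 0, 0]]]'

```text
time: 5.42
position: [0.5441, -0.0456, 0.3372]
tool_rot: [0.659, 0.752, 0.0, 0.001]
ft_force: [4.8, -0.6, -2.2]
grip_width: 0.0869
```

Request:
drive_tool --plan '[[[-0.06, 0, 0, 0, 0, 0], [0, 0, 0, 0, 0, 0]]]'

```text
time: 5.68
position: [0.5434, -0.0456, 0.3373]
tool_rot: [0.659, 0.752, 0.001, 0.002]
ft_force: [7.6, -0.1, -3.6]
grip_width: 0.087
```

Run:
```python
from h import *
S=camera("side")[:,:,::-1]; cv2.imwrite("pics/s3.png",cv2.resize(S[150:250,300:440],None,fx=5.5,fy=5.5))
o=robot.get_obs();print(o['position'],o['ft_force'],o['moment'])
```

```text
[ 0.54344155 -0.04556105  0.33731068] [ 6.56226706 -0.23220855 -3.42527913] [-0.06045477 -1.21644285 -0.07324069]
```

View pics/s3.png

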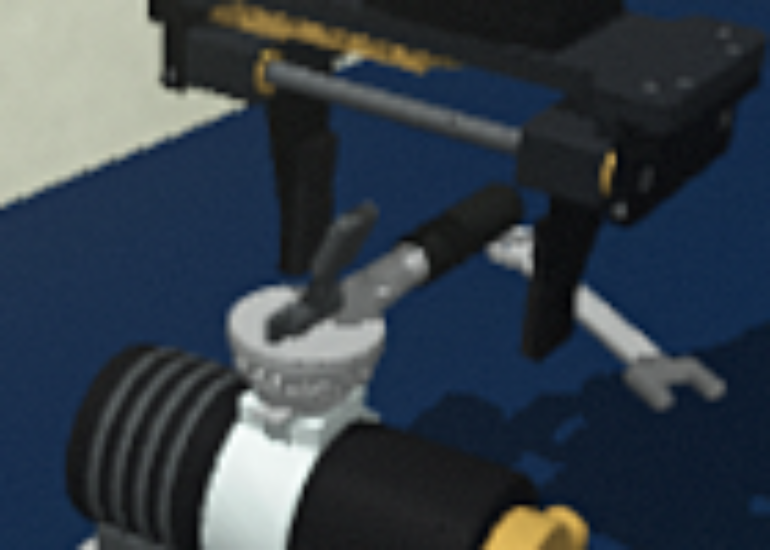

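The force rises at the stop (about 7 N), and the lever now leans to the clockwise side. I'll back off, rise and move over the grip.

Request:
drive_tool --plan '[[[0.4, 0, 0, 0, 0, 0], [0.4, 0, 0, 0, 0, 0], [0, 0, 0.9, 0, 0, 0], [0, 0, 0.9, 0, 0, 0], [0, 0, 0.9, 0, 0, 0], [0.59, -0.95, 0, 0, 0, 0], [0.59, -0.95, 0, 0, 0, 0], [0.59, -0.95, 0, 0, 0, 0]]]'

```text
time: 6.72
position: [0.6067, -0.1171, 0.4045]
tool_rot: [0.659, 0.752, -0.001, -0.001]
ft_force: [0.5, -0.9, 1.1]
grip_width: 0.0866
```

Request:
drive_tool --plan '[[[0, -0.7, 0, 0, 0, 0], [0, -0.7, 0, 0, 0, 0], [0, 0, 0, 0, 0, 0], [0, 0, 0, 0, 0, 0]]]'

```text
time: 7.22
position: [0.606, -0.1513, 0.4047]
tool_rot: [0.659, 0.752, 0.0, -0.001]
ft_force: [-0.1, -0.5, -0.6]
grip_width: 0.087
```

Run:
```python
from h import *
T=wristT();I=camera("wrist")[:,:,::-1].copy(); cv2.imwrite("pics/w4.png",I)
S=camera("side")[:,:,::-1]; cv2.imwrite("pics/s4.png",cv2.resize(S[150:250,300:440],None,fx=5.5,fy=5.5))
o=robot.get_obs();print(o['position'],o['ft_force'])
for P in [[.594,-.045,.126],[.6024,-.1145,.12],[.607,-.152,.12]]: print(P,proj("wrist",P,T))
```

```text
[ 0.60621447 -0.15090309  0.40482196] [-0.80492819  0.24994905  0.12347984]
[0.594, -0.045, 0.126] [319.7672062  65.3004224]
[0.6024, -0.1145, 0.12] [318.47850541 158.11112611]
[0.607, -0.152, 0.12] [317.96420429 202.45106333]
```

View pics/w4.png

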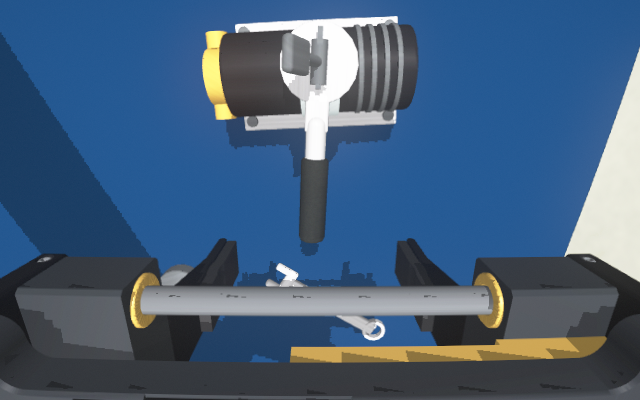

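View pics/s4.png

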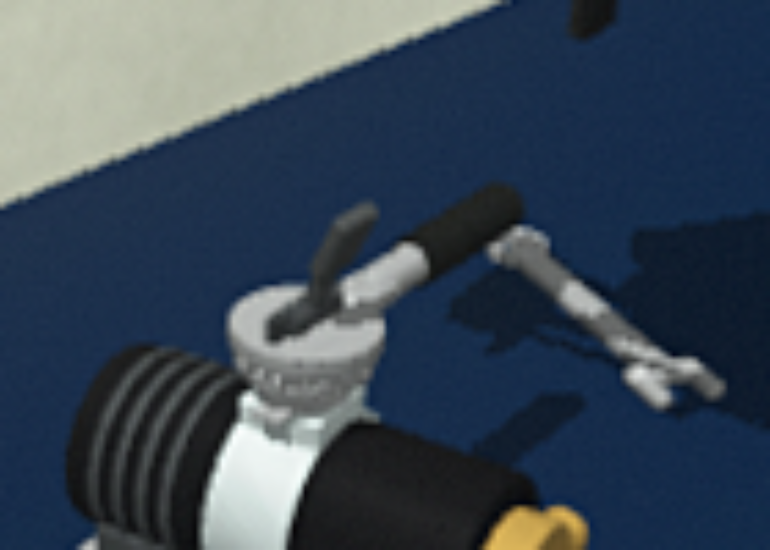

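Run:
```python
from h import *
T=wristT()
for z in (.113,.12,.126):
  for u in ((319,62),(314.5,160),(312.5,238)): print(atz("wrist",np.array(u),z,T))
```

```text
[ 0.59324527 -0.04123196  0.113     ]
[ 0.59978664 -0.11748987  0.113     ]
[ 0.60723482 -0.18789131  0.113     ]
[ 0.59329915 -0.04195548  0.12      ]
[ 0.59967196 -0.11624832  0.12      ]
[ 0.60692822 -0.18483561  0.12      ]
[ 0.59334535 -0.04257563  0.126     ]
[ 0.59957367 -0.11518413  0.126     ]
[ 0.60666542 -0.18221644  0.126     ]
```

Request:
drive_tool --plan '[[[-0.04, 0, -0.9, 0, 0, -0.1], [0, 0, -0.9, 0, 0, -0.1], [0, 0, -0.9, 0, 0, 0], [0, 0, -0.9, 0, 0, 0], [0, 0, -0.9, 0, 0, 0], [0, 0, -0.16, 0, 0, 0], [0, 0, 0, 0, 0, 0]]]'

```text
time: 8.2
position: [0.6057, -0.1514, 0.2886]
tool_rot: [0.667, 0.745, 0.0, 0.0]
ft_force: [-0.2, -1.1, 0.1]
grip_width: 0.087
```

Request:
drive_tool --plan '[[[0, 0, 0, 0, 0, 0], [0, 0, 0, 0, 0, 0], [0, 0, 0, 0, 0, 0], [0, 0, 0, 0, 0, 0], [0, 0, 0, 0, 0, 0], [0, 0, 0, 0, 0, 0]]]' --grip 1 --force 12

```text
time: 8.95
position: [0.6055, -0.1517, 0.2882]
tool_rot: [0.667, 0.745, -0.0, -0.0]
ft_force: [-0.6, -0.2, -0.7]
grip_width: 0.0349
```

Run:
```python
from h import *
S=camera("side")[:,:,::-1]; cv2.imwrite("pics/s5.png",cv2.resize(S[130:250,300:440],None,fx=5,fy=5))
o=robot.get_obs();print(o['position'],o['tool_rot'],o['ft_force'],o['moment'],o['grip_width'])
```

```text
[ 0.60548011 -0.1517007   0.28819708] [ 6.66982000e-01  7.45073827e-01 -1.71734235e-05 -6.15978388e-05] [ 0.28270958 -0.51858709 -0.53108611] [ 0.03219228 -0.09638995  0.00107745] 0.031046157053713167
```

View pics/s5.png

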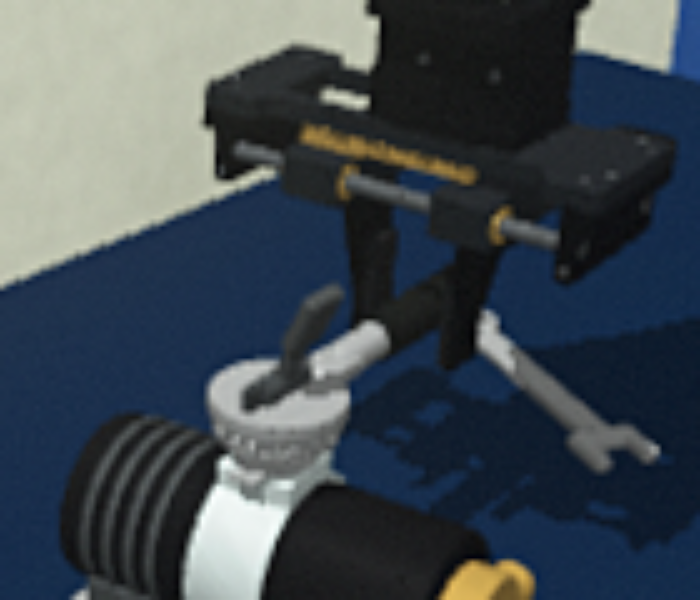

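Request:
drive_tool --plan '[[[0, 0, 0, 0, 0, 0], [0, 0, 0, 0, 0, 0]]]'

```text
time: 9.25
position: [0.6053, -0.1518, 0.2882]
tool_rot: [0.667, 0.745, -0.0, -0.0]
ft_force: [-1.1, -1.2, 0.2]
grip_width: 0.0216
```

Run:
```python
from h import *
o=robot.get_obs();print(o['position'],o['ft_force'],o['moment'],o['grip_width'])
c=np.array([.5937,-.044]); p=np.array([.6055,-.1517])-c
print(np.hypot(*p),np.degrees(np.arctan2(p[0],-p[1])))
def rot(a):
    a=np.radians(a);return np.array([[np.cos(a),-np.sin(a)],[np.sin(a),np.cos(a)]])@p
for a in range(0,40,5): print(a,np.round((rot(a+5)-rot(a))/.025,3))
print('cw')
for a in range(40,-40,-5): print(a,np.round((rot(a-5)-rot(a))/.025,3))
```

```text
[ 0.6053442  -0.15177853  0.2881738 ] [-1.08661713 -1.20439075  0.22546027] [-0.10008751  0.00842785  0.01443815] 0.021565074030617783
0.10834449686070817 6.252592518201635
0 [0.374 0.058]
5 [0.367 0.09 ]
10 [0.358 0.122]
15 [0.346 0.152]
20 [0.331 0.182]
25 [0.314 0.21 ]
30 [0.295 0.237]
35 [0.273 0.261]
cw
40 [-0.273 -0.261]
35 [-0.295 -0.237]
30 [-0.314 -0.21 ]
25 [-0.331 -0.182]
20 [-0.346 -0.152]
15 [-0.358 -0.122]
10 [-0.367 -0.09 ]
5 [-0.374 -0.058]
0 [-0.377 -0.025]
-5 [-0.378  0.008]
-10 [-0.376  0.041]
-15 [-0.371  0.074]
-20 [-0.363  0.106]
-25 [-0.352  0.137]
-30 [-0.339  0.167]
-35 [-0.323  0.196]
```

The grip is on the 22 mm bar (21.6 mm opening). Next is the counter-clockwise swing, the first half and then a check.

Request:
drive_tool --plan '[[[0.374, 0.058, 0, 0, 0, 0.833], [0.367, 0.09, 0, 0, 0, 0.833], [0.358, 0.122, 0, 0, 0, 0.833], [0, 0, 0, 0, 0, 0]]]'

```text
time: 9.75
position: [0.6333, -0.1447, 0.2881]
tool_rot: [0.564, 0.826, -0.0, 0.0]
ft_force: [-0.2, -0.1, -0.2]
grip_width: 0.0215
```

Request:
drive_tool --plan '[[[0.346, 0.152, 0, 0, 0, 0.833], [0.331, 0.182, 0, 0, 0, 0.833], [0.314, 0.21, 0, 0, 0, 0.833], [0.295, 0.237, 0, 0, 0, 0.833], [0.273, 0.261, 0, 0, 0, 0.833], [0.055, 0.055, 0, 0, 0, 0.167], [0, 0, 0, 0, 0, 0], [0, 0, 0, 0, 0, 0]]]'

```text
time: 10.75
position: [0.6731, -0.1176, 0.2882]
tool_rot: [0.365, 0.931, 0.0, -0.0]
ft_force: [0.4, -0.5, -0.6]
grip_width: 0.0213
```

Run:
```python
from h import *
S=camera("side")[:,:,::-1]; cv2.imwrite("pics/s6.png",cv2.resize(S[130:250,300:440],None,fx=5,fy=5))
o=robot.get_obs();print(o['position'],o['ft_force'],o['moment'],o['grip_width'])
p=o['position'][:2]-[.5937,-.044];print(np.hypot(*p),np.degrees(np.arctan2(p[0],-p[1])))
```

```text
[ 0.67312189 -0.11765728  0.28819654] [0.09356919 0.76918568 0.03930809] [ 0.06286995 -0.17920798 -0.01261688] 0.021528356838073075
0.10832003859949177 47.15660849241133
```

View pics/s6.png

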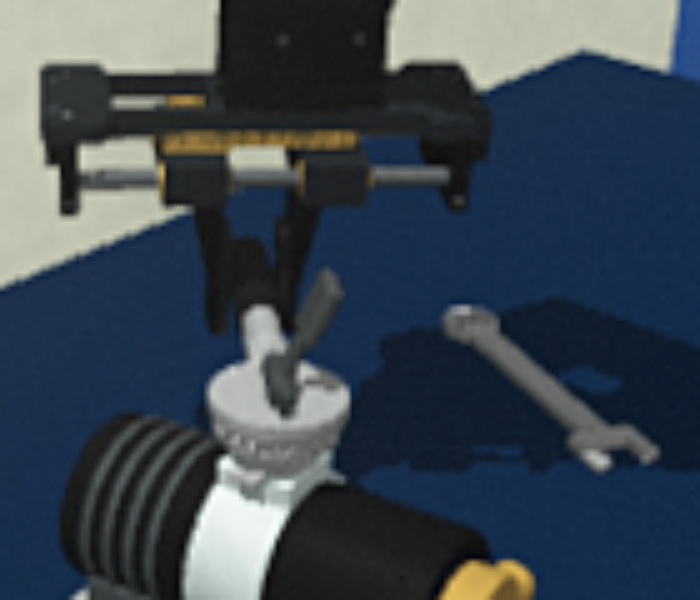

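It swung 41° counter-clockwise with forces below 1 N. The lever stays on the clockwise side and the flats under the head look unmoved. Next is 75° clockwise.

Request:
drive_tool --plan '[[[-0.055, -0.055, 0, 0, 0, -0.167], [-0.273, -0.261, 0, 0, 0, -0.833], [-0.295, -0.237, 0, 0, 0, -0.833], [-0.314, -0.21, 0, 0, 0, -0.833], [-0.331, -0.182, 0, 0, 0, -0.833], [-0.346, -0.152, 0, 0, 0, -0.833]]]'

```text
time: 11.55
position: [0.6329, -0.145, 0.2882]
tool_rot: [0.566, 0.825, 0.001, 0.0]
ft_force: [1.6, 1.7, -1.5]
grip_width: 0.0212
```

Request:
drive_tool --plan '[[[-0.358, -0.122, 0, 0, 0, -0.833], [-0.367, -0.09, 0, 0, 0, -0.833], [-0.374, -0.058, 0, 0, 0, -0.833], [-0.377, -0.025, 0, 0, 0, -0.833], [-0.378, 0.008, 0, 0, 0, -0.833]]]'

```text
time: 12.18
position: [0.5866, -0.1523, 0.2882]
tool_rot: [0.731, 0.683, 0.0, 0.001]
ft_force: [2.1, 1.1, -2.2]
grip_width: 0.0215
```

Request:
drive_tool --plan '[[[-0.376, 0.041, 0, 0, 0, -0.833], [-0.371, 0.074, 0, 0, 0, -0.833], [-0.363, 0.106, 0, 0, 0, -0.833], [-0.352, 0.137, 0, 0, 0, -0.833], [-0.27, 0.13, 0, 0, 0, -0.667], [0, 0, 0, 0, 0, 0], [0, 0, 0, 0, 0, 0]]]'

```text
time: 13.05
position: [0.5434, -0.1402, 0.2882]
tool_rot: [0.855, 0.518, -0.0, 0.0]
ft_force: [0.1, -1.8, -2.8]
grip_width: 0.0215
```

Run:
```python
from h import *
S=camera("side")[:,:,::-1]; cv2.imwrite("pics/s7.png",cv2.resize(S[130:250,300:440],None,fx=5,fy=5))
o=robot.get_obs();print(o['position'],o['ft_force'],o['moment'],o['grip_width'])
p=o['position'][:2]-[.5937,-.044];print(np.hypot(*p),np.degrees(np.arctan2(p[0],-p[1])))
```

```text
[ 0.54339535 -0.1402268   0.28818397] [ 0.1532685  -1.00629458 -1.74453295] [-0.25486325 -0.05432314  0.12748649] 0.02153247455951814
0.10858248349377922 -27.599295836664883
```

View pics/s7.png

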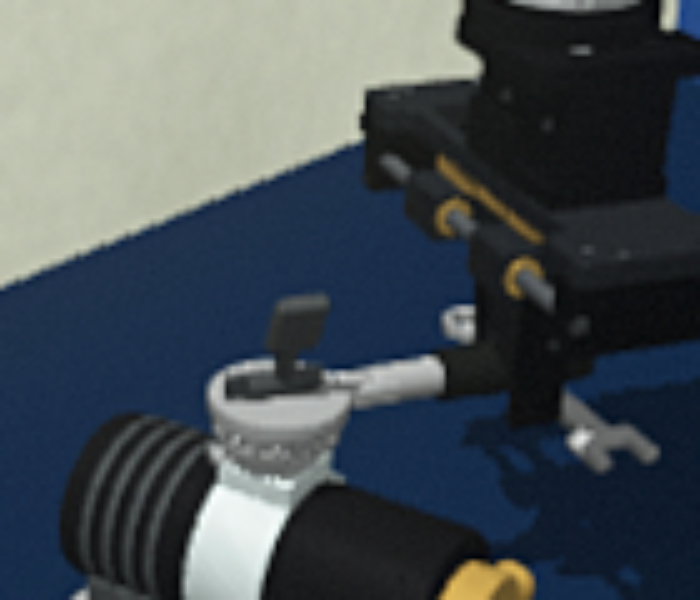

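The clockwise swing measured 74.8°. The bolt flats under the head, with a corner at (250,475) before, now look turned. Release and rise.

Request:
drive_tool --plan '[[[0, 0, 0, 0, 0, 0], [0, 0, 0, 0, 0, 0], [0, 0, 0, 0, 0, 0], [0, 0, 0, 0, 0, 0], [0, 0, 0, 0, 0, 0]]]' --grip 0

```text
time: 13.72
position: [0.5433, -0.1398, 0.2883]
tool_rot: [0.856, 0.518, -0.0, -0.0]
ft_force: [-0.1, 0.6, -0.1]
grip_width: 0.0633
```

Request:
drive_tool --plan '[[[0, 0, 0.6, 0, 0, 0], [0, 0, 0.9, 0, 0, 0], [0, 0, 0.9, 0, 0, 0], [0, 0, 0.9, 0, 0, 0], [0, 0, 0.9, 0, 0, 0], [0, -0.8, 0.3, 0, 0, 0], [0, 0, 0, 0, 0, 0], [0, 0, 0, 0, 0, 0]]]'

```text
time: 14.72
position: [0.5429, -0.1603, 0.3999]
tool_rot: [0.856, 0.517, -0.0, -0.001]
ft_force: [0.3, 0.4, -0.8]
grip_width: 0.0871
```

Run:
```python
from h import *
S=camera("side")[:,:,::-1]; 
a=cv2.resize(S[175:255,315:395],None,fx=5,fy=5)
b=cv2.imread("pics/side0.png")[175:255,315:395]; b=cv2.resize(b,None,fx=5,fy=5)
cv2.imwrite("pics/s8.png",np.hstack([b,a]))
cv2.imwrite("pics/t8.png",camera("top")[:,:,::-1])
o=robot.get_obs();print(o['time'],o['position'],o['ft_force'],o['grip_width'])
```

```text
14.825 [ 0.54295953 -0.15985619  0.39970193] [-0.64010237  0.06570008 -0.52257668] 0.08711300154428574
```

View pics/s8.png

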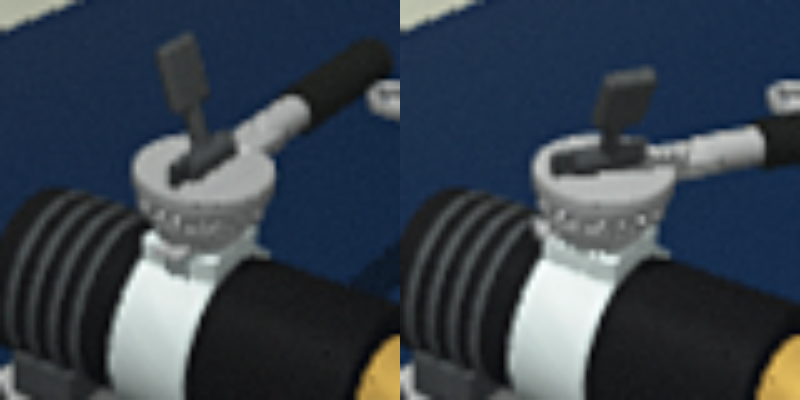

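View pics/t8.png

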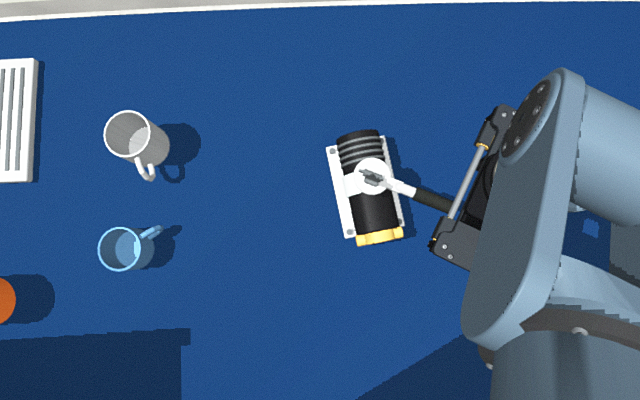

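The pointer under the head was at about (351,226) at the start and after the counter-clockwise swing. It now sits round to the left, at about (343,220), which is clockwise. The lever leans to the clockwise side and the gripper is clear, so I'm handing in.

```bash
python3 -c "
from rig import robot
print(robot.hand_in())"
```

```text
the job is handed in; nothing more can be done
None
```

The wrench is set to tighten, the free-wheel swing and the tightening swing are both done, and I handed the job in at about 15 s of the 51 s allowed. No verdict was reported.

- **Lever:** I tipped it over to the clockwise side until it met its stop, with about 7 N of push. It was still leaning that way in the last side picture.
- **Counter-clockwise swing:** The handle turned about 41°, with around 1 N or less at the wrist. The small mark under the head stayed at about (351,226) in the side picture, so the bolt stayed put.
- **Clockwise swing:** The handle turned about 75° (74.8° measured). With up to 18° of slack, the bolt should have turned at least 57°, against the 45° asked.
- **Bolt turn:** The mark under the head had moved clockwise to about (343,220). I judged this from the pictures, because the bolt angle cannot be read directly. The wrist force during this swing read about 2–3 N, near the 3 N expected for driving, but with about 1 N of noise it does not prove much.
- **Release:** The gripper is open and about 11 cm above the height where it held the grip, with wrist forces under 1 N. No check failed.

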